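# Loosen the left-hand wheel nut of a felt polisher

### The job

The felt wheel under the orange wing nut is due for changing. That nut has a left-hand thread, so loosen it by turning it clockwise, seen from above, by about a quarter turn, then let go of it. Leave the other polisher's blue nut as it is.

Things in the scene. Friction and masses are not known exactly. Their poses are not given: they have to be found in the camera images.
- orange_nut_grip (a point): Middle of the orange wing nut, an upright bar 60 mm long, 14 thick, 30 high with two dark notches on top and a 6 mm spindle stub above. The point is on the vertical axis, half-way up (115 mm above the table); x along the bar, y across it, z up; turns with the nut. 19 mm below it a 48 mm steel flange, 24 mm below a 100 mm felt wheel, on a grey round machine 110 mm wide, fixed.
- orange_nut (a joint): Turn of the orange nut in rad: 0 is tight, against a hard stop; it grows as the nut is turned clockwise seen from above (left-hand thread, loosening), up to 2.6. It turns against a steady friction of about 0.12 N m and stays where it is left; it does not rise or come off.
- blue_nut_grip (a point): Middle of the blue wing nut of the other, otherwise alike polisher (same sizes and axes, no notches); which of the two stands to the left varies. A green steel post, 50 mm square, rises past the table's far edge to the left, 0.60 m ahead of the base axis and 0.23 m to its left: keep wrist and gripper clear of it.
- blue_nut (a joint): Turn of the blue nut in rad: 0 is tight, against a hard stop; it grows as the nut is turned anticlockwise seen from above (ordinary right-hand thread). To be left alone.

How it is judged:
By the outcome, as a careful person would: the job done as asked, in the order asked, and still so for the second after the job is handed in, with the robot touching nothing.
It also fails if it takes over 32 s, if anything falls off the work surface, if the arm or the gripper's body presses on something with over 40 N, if the wrist force passes 120 N, or if a joint passes its speed limit or range.

### The arm

A 6-joint arm with a two-finger parallel gripper is mounted at the origin on the work surface; the furniture and walls round the work are solid. World frame = base frame: x ahead of the robot, y to its left, z up, the work surface at z = 0. Lengths are in mm, angles in rad, forces in N, time in s.
With the tool pointing down it reaches from about 250 to 850 mm from the base axis. Payload 12.5 kg.
Tool frame: the origin (TCP) lies at the very end of the fingers, on their centre line; the grasp point (between the pads) lies 19 mm behind it; z points along the fingers, y is the line along which they close (so a half turn about z gives the same grasp; the last joint's range is limited). The gripper opens to 93 mm and grips with 3 to 60 N. Pads are 15 mm wide; open, the fingers measure 128 mm over their backs; the gripper's body (75 mm by 188 mm) begins 65 mm behind the grasp point.
Start: joints at [1.158, 0.351, 1.652, -0, 1.139, -0.085], TCP at [177.047, 520.71, 218.633] pointing down, gripper open.
Joint ranges: [-2.75, 2.75], [-0.79, 2.1], [0.01, 2.65], [-1.57, 4.71], [0.07, 3.14], [-2.87, 2.87]. Speed limits (rad/s): [2.22, 2.22, 2.79, 3.14, 3.14, 3.14].

### API

Orientations are given as [roll, pitch, yaw] about the fixed x, y, z axes, in that order (R = Rz(yaw) Ry(pitch) Rx(roll)).
In Python, from cell import sensors, optics, job gives the robot as it stands. The module is installed in compiled form; this text tells all that it offers.
- The arm moves only by the tool move_arm, never from a script. Its argument "rows" is a list that holds one entry, the list of rows, each a list of 4 numbers: the shift along the tool's x, y, z in m, then the turn about the tool's z in rad. In form: [[[x, y, z, spin], ...]]. A call has 1 to 12 rows; each row shifts and turns the commanded pose from where the row before left it, along the tool's axes as they then stand; what a row does not reach is not made up. A row lasts 1/10 s, in which the tool goes at most 50 mm and 8.59 degrees, less where a joint would pass 70% of its speed; a pose out of reach is approached as far as the arm can. A call with a gripper value outside its range is refused whole. "gripper" is the closure, from -1 (fully open) to 1 (shut), so that 0 is half open, set as the call begins (left out, the last holds). The fingers move at their own pace and stop on an object; "newtons" is the grip in N (left out, the last holds). Time passes only in rows, so rows that do not move let the fingers close. It gives the time, the measured TCP pose, the force, the opening and the grip force at its end, in the units of the state.
- sensors.read_state(): the state, without advancing time (a new reading comes with each control period).
- optics.capture(name): name is "side" or "top" or "wrist"; returns (picture, depth): 400x640x3 uint8, blue, green, red; 400x640 float32, mm along the optical axis (not along the pixel's ray), 0 where there is no reading.
- optics.get_calibration(name): a dict with "camera_matrix" (3x3 intrinsics, pixels), "T" (4x4, takes a point from camera to world coordinates); the wrist camera has in their place "hand_eye" (4x4, takes a point from camera to tool coordinates, whose origin is the TCP and whose axes are the flange's). Camera axes: x right, y down, z forward; pixel columns grow to the right and rows downward; lengths in mm; the calibration is good to about 2 mm. The wrist camera is an equidistant fisheye: a pixel r from the principal point sees the ray r / f radians off the axis. A picture is of the moment at which its call begins: read the wrist's pose just before it. get_calibration takes no time and is no camera call.
- job.job_done(): hands the job in; it is judged then, once.
The state is a dict: "t": time; "joint_pos": joint angles; "qd": joint speeds; "joint_torque": joint torques, N m; "ee_pos": TCP position; "tool_rot": TCP orientation; "ft_force": force on the tool from outside, world axes, zero at the start; "wrist_torque": the same for the moment, N m; "finger_gap": finger opening in mm; "finger_force": force on a finger pad.
Only numpy, scipy, OpenCV 4.12 (cv2) and the standard library are available. Lean on these libraries where they do the work, as an engineer would, in place of code of your own. Each camera call takes 0.05 s, during which the arm holds its last target. There are 200 camera calls.

## Working session

There is one attempt and no reset: what is moved stays moved. The work goes in short steps, Python scripts to look and compute and a tool call to move; the robot and the scene stay as the last step left them, time stands still between calls to the robot, and variables do not carry over. Pictures are saved under pics/ and viewed, at most 10 in all, crops included, and the job is handed in when it is done.

Besides the shell and the picture viewer there is one more tool, called after "Emit:" as name(argument=value, ...), one argument or row to a line, values as JSON. move_arm: Moves the arm, as the interface text tells. Its arguments: {"type":"object","properties":{"rows":{"type":"array"},"gripper":{"type":"number"},"newtons":{"type":"number"}},"required":["rows"]}

```bash
mkdir -p pics; cat > h.py <<'E'
import numpy as np, cv2
from cell import sensors, optics, job
def grab(n,tag):
    s=sensors.read_state(); p,d=optics.capture(n); cv2.imwrite(f'pics/{tag}.png',p); np.savez(f'pics/{tag}.npz',p=p,d=d,pos=s['ee_pos'],rot=s['tool_rot']); return s,p,d
def world(n,d,u,v):
    c=optics.get_calibration(n);K=np.array(c['camera_matrix']);T=np.array(c['T'])
    z=d[v,u]; P=np.stack([(u-K[0,2])/K[0,0]*z,(v-K[1,2])/K[1,1]*z,z,np.ones_like(z)])
    return (T@P)[:3].T
E
python3 - <<'E'
from h import *
for n in ['top','side']:
    s,p,d=grab(n,n+'1')
    hsv=cv2.cvtColor(p,cv2.COLOR_BGR2HSV)
    for c,(a,b) in dict(orange=(5,20),blue=(100,125)).items():
        m=cv2.inRange(hsv,(a,140,80),(b,255,255))
        k,l,st,ce=cv2.connectedComponentsWithStats(m)
        for i in range(1,k):
            if st[i,4]>40:
                v,u=np.where((l==i)&(d>0)); 
                if len(u)<5: continue
                P=world(n,d,u,v); print(n,c,st[i],P.mean(0).round(),P.min(0).round(),P.max(0).round())
print(s); print(optics.get_calibration('wrist'))
cv2.imwrite('pics/ts.png',np.vstack([cv2.resize(cv2.imread(f'pics/{n}1.png'),(480,300)) for n in('top','side')]))
E
```

```text
top orange [260 221   9   7  41] [444.  79. 129.] [436.  70. 125.] [452.  90. 133.]
top orange [270 224  13   8  62] [432.  51. 128.] [425.  37. 104.] [443.  69. 132.]
top blue [368 192  11  10  58] [ 499. -185.  128.] [ 489. -201.  105.] [ 510. -173.  132.]
side orange [279 172  16  23 226] [440.  53. 118.] [425.  32. 100.] [452.  85. 132.]
side blue [308 242  27  31 470] [ 511. -206.  120.] [ 490. -225.   90.] [ 531. -157.  131.]
{'t': 0.05, 'joint_pos': array([ 1.15843218e+00,  3.51212958e-01,  1.65236179e+00,  1.30054745e-05,
        1.13911042e+00, -8.45899222e-02]), 'qd': array([-0.00299206, -0.00093238, -0.00178412, -0.00104672, -0.0009993 ,
        0.00131868]), 'joint_torque': array([-1.98105954e-04, -4.98529136e+01, -2.86042374e+01,  7.00652227e-02,
        2.37775786e-02, -1.34005873e-05]), 'ee_pos': array([176.90535743, 520.43905553, 218.13785953]), 'tool_rot': array([-3.14050504e+00, -1.04069570e-04,  2.81381292e+00]), 'ft_force': array([-0.46109772,  0.39547895, -0.61089934]), 'wrist_torque': array([-0.06714876,  0.00848013,  0.03451269]), 'finger_force': 0.0, 'finger_gap': 93.39606367018331}
{'camera_matrix': array([[309.70691629,   0.        , 323.47972821],
       [  0.        , 309.70691629, 204.22399941],
       [  0.        ,   0.        ,   1.        ]]), 'hand_eye': array([[ 6.25370539e-04, -9.71641618e-01, -2.36457554e-01,
         6.51497357e+01],
       [ 9.99999063e-01,  3.19602337e-04,  1.33144836e-03,
        -7.67915718e-01],
       [-1.21811825e-03, -2.36458165e-01,  9.71640907e-01,
        -1.65138468e+02],
       [ 0.00000000e+00,  0.00000000e+00,  0.00000000e+00,
         1.00000000e+00]])}
```

View pics/ts.png

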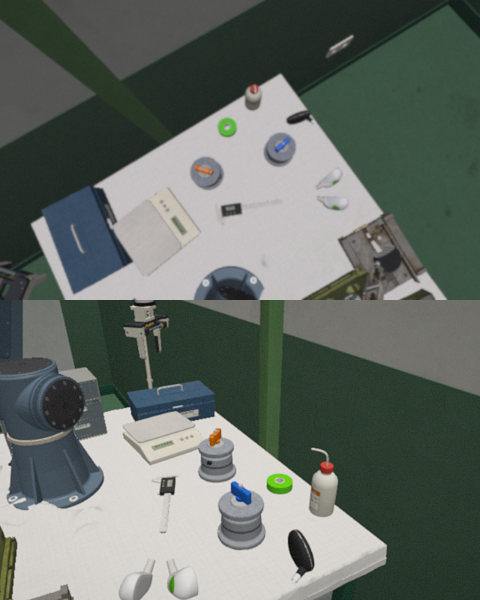

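Side and top agree: the orange nut is at about (438, 62), top about 131 mm, with the bar about 67° from x. The blue nut is to the right. I'll go above the orange nut.

Emit:
move_arm(
  rows=[
    [[0,0,-0.03,0],[-0.02,-0.018,-0.02,0],[-0.034,-0.03,0,0],[-0.034,-0.03,0,0],[-0.034,-0.03,0,0],[-0.034,-0.03,0,0],[-0.034,-0.03,0,0],[-0.034,-0.03,0,0],[-0.034,-0.03,0,0],[-0.034,-0.03,0,0],[-0.034,-0.03,0,0],[-0.034,-0.03,0,0]],
  ],
  gripper=-1,
)

```text
t: 1.3
ee_pos: [416.0, 101.9, 268.6]
tool_rot: [3.142, -0.0, 2.814]
ft_force: [-0.4, 0.5, -0.2]
finger_gap: 92.8
finger_force: 0.0
```

Emit:
move_arm(
  rows=[
    [[-0.034,-0.032,0,0],[0,0,0,0.149],[0,0,0,0.149],[0,0,0,0.149],[0,0,0,0.149],[0,0,0,0.149],[0,0,0,0.149],[0,0,0,0.149],[0,0,0,0.149],[0,0,0,0.149],[0,0,0,0.149],[0,0,0,0.149]],
  ],
)

```text
t: 2.5
ee_pos: [437.2, 62.5, 268.4]
tool_rot: [-3.141, 0.0, 1.169]
ft_force: [-0.3, -0.1, -0.5]
finger_gap: 92.9
finger_force: 0.0
```

```bash
cat >> h.py <<'E'
from scipy.spatial.transform import Rotation as R
def wpix(uv,pos,rot,zplane):
    # pixels -> world points on the plane z=zplane (equidistant fisheye)
    c=optics.get_calibration('wrist');K=np.array(c['camera_matrix']);H=np.array(c['hand_eye'])
    a=(np.atleast_2d(uv)-K[:2,2])/K[0,0]; r=np.linalg.norm(a,axis=1,keepdims=True)
    ray=np.hstack([a*np.sinc(r/np.pi),np.cos(r)])
    M=R.from_euler('xyz',rot).as_matrix(); o=M@H[:3,3]+pos; w=ray@(M@H[:3,:3]).T
    return o+w*((zplane-o[2])/w[:,2])[:,None]
def wdepth(uv,d,pos,rot):
    c=optics.get_calibration('wrist');K=np.array(c['camera_matrix']);H=np.array(c['hand_eye'])
    a=(uv-K[:2,2])/K[0,0]; r=np.linalg.norm(a,axis=1,keepdims=True)
    ray=np.hstack([a*np.sinc(r/np.pi),np.cos(r)]); P=ray/ray[:,2:]*d[:,None]
    M=R.from_euler('xyz',rot).as_matrix(); return (P@H[:3,:3].T+H[:3,3])@M.T+pos
E
cat > look.py <<'E'
import sys; from h import *
s,p,d=grab('wrist',sys.argv[1]); pos,rot=s['ee_pos'],s['tool_rot']
print(s['t'],pos.round(1),rot.round(3),s['joint_pos'].round(2))
m=cv2.inRange(cv2.cvtColor(p,cv2.COLOR_BGR2HSV),(5,140,60),(20,255,255))
v,u=np.where((m>0)&(d>0)); P=wdepth(np.c_[u,v].astype(float),d[v,u],pos,rot)
sel=(np.abs(P[:,2]-130)<6)&(np.hypot(P[:,0]-438,P[:,1]-62)<60); Q=P[sel].astype(np.float32)
print(len(u),len(Q),np.percentile(P[:,2],[2,50,98]).round(1))
print(cv2.minAreaRect(Q[:,:2]), u[sel].mean(),v[sel].mean())
E
python3 look.py w1
```

```text
2.5 [437.2  62.5 268.4] [-3.141  0.     1.169] [0.04 0.1  1.85 0.   1.2  0.44]
2286 570 [104.9 376.2 383. ]Traceback (most recent call last):
  File "look.py", line 8, in <module>
    print(cv2.minAreaRect(Q[:,:2]), u[sel].mean(),v[sel].mean())
          ~~~~~~~~~~~~~~~^^^^^^^^^
cv2.error: OpenCV(4.12.0) /io/opencv/modules/imgproc/src/convhull.cpp:143: error: (-215:Assertion failed) total >= 0 && (depth == CV_32F || depth == CV_32S) in function 'convexHull'
```

View pics/w1.png

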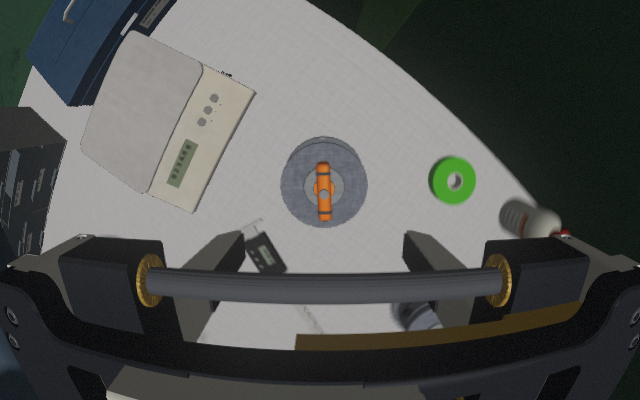

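The wrist picture shows the orange nut with its two notches at about (323, 192), lying nearly along the tool x axis. The blue nut is out of view.

```bash
cat > fit.py <<'E'
import sys; from h import *
f=np.load(f'pics/{sys.argv[1]}.npz'); p,d,pos,rot=[f[k] for k in('p','d','pos','rot')]
m=cv2.inRange(cv2.cvtColor(p,cv2.COLOR_BGR2HSV),(5,140,60),(20,255,255))
v,u=np.where((m>0)&(d>0)); P=wdepth(np.c_[u,v].astype(float),d[v,u],pos,rot)
near=np.hypot(P[:,0]-438,P[:,1]-62)<60
print('z',np.percentile(P[near,2],[2,50,98]).round(1))
Q=P[near&(P[:,2]>124)]
print('depth rect',cv2.minAreaRect(np.ascontiguousarray(Q[:,:2],dtype=np.float32)), u[near].min(),u[near].max(),v[near].min(),v[near].max())
W=wpix(np.c_[u,v][near&(P[:,2]>124)].astype(float),pos,rot,130)
r=cv2.minAreaRect(np.ascontiguousarray(W[:,:2],dtype=np.float32)); print('plane rect',r)
M=R.from_euler('xyz',rot).as_matrix(); print('tool shift',M.T@(np.r_[r[0],134]-pos), 'x axis deg',np.degrees(np.arctan2(M[1,0],M[0,0])))
E
python3 fit.py w1
```

```text
z [105.2 372.4 383. ]
depth rect ((442.3379821777344, 64.1990737915039), (60.26933670043945, 106.03712463378906), 67.12210845947266) 136 548 162 399
plane rect ((441.1177978515625, -75.72222900390625), (252.89013671875, 564.597412109375), 45.38373947143555)
tool shift [-125.64102577   57.77545388  134.41251307] x axis deg 66.96207188633058
```

```bash
sed -i "s/^near=.*/near=(np.hypot(P[:,0]-438,P[:,1]-62)<60)\&(P[:,2]<140)/" fit.py; python3 fit.py w1
```

```text
z [104.5 128.4 130.5]
depth rect ((438.1723327636719, 65.09527587890625), (58.680809020996094, 13.228325843811035), 67.17002868652344) 314 333 162 220
plane rect ((438.3740539550781, 65.55805969238281), (58.31882858276367, 13.007397651672363), 67.28131866455078)
tool shift [ 3.29785361e+00 -3.81560187e-02  1.34412638e+02] x axis deg 66.96207188633058
```

Emit:
move_arm(
  rows=[
    [[0.003,0,0.015,0],[0,0,0.03,0],[0,0,0.03,0],[0,0,0.03,0],[0,0,0.03,0],[0,0,0.02,0],[0,0,0.009,0],[0,0,0,0],[0,0,0,0]],
  ],
)

```text
t: 3.45
ee_pos: [439.0, 65.3, 105.4]
tool_rot: [3.141, -0.0, 1.176]
ft_force: [0.5, -0.1, 0.3]
finger_gap: 92.6
finger_force: 0.0
```

Emit:
move_arm(
  rows=[
    [[0,0,0,0],[0,0,0,0],[0,0,0,0],[0,0,0,0],[0,0,0,0],[0,0,0,0],[0,0,0,0],[0,0,0,0],[0,0,0,0],[0,0,0,0]],
  ],
  gripper=1,
  newtons=35,
)

```text
t: 4.45
ee_pos: [438.4, 65.3, 104.6]
tool_rot: [-3.141, 0.0, 1.175]
ft_force: [0.4, -0.4, -0.4]
finger_gap: 19.8
finger_force: 35.0
```

Emit:
move_arm(
  rows=[
    [[0,0,0,0],[0,0,0,0],[0,0,0,0]],
  ],
)

```text
t: 4.75
ee_pos: [438.5, 65.3, 104.6]
tool_rot: [-3.141, 0.0, 1.175]
ft_force: [-1.3, -0.0, 0.4]
finger_gap: 19.7
finger_force: 35.0
```

```bash
python3 look.py w2 2>/dev/null; python3 fit.py w2
```

```text
4.75 [438.5  65.3 104.6] [-3.141  0.     1.175] [0.04 0.33 2.02 0.   0.79 0.44]
4748 1549 [105.1 209.7 219.3]
z [104.4 128.2 130.1]
depth rect ((437.9464111328125, 64.63410949707031), (59.25205993652344, 13.939903259277344), 70.01321411132812) 306 341 197 312
plane rect ((438.6048889160156, 66.1586685180664), (58.546749114990234, 13.436666488647461), 69.74052429199219)
tool shift [  0.84639614  -0.19710092 -29.38558158] x axis deg 67.30921192351806
```

View pics/w2.png

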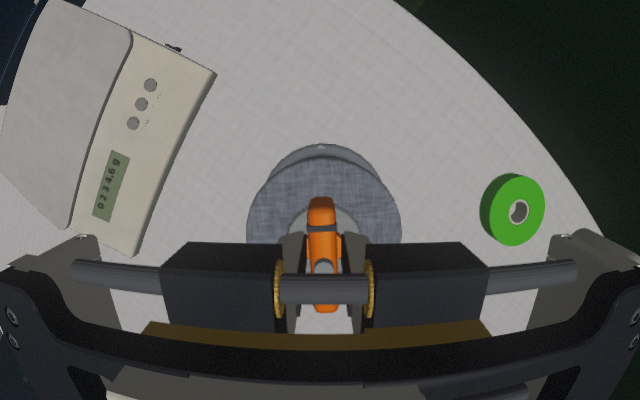

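The wrist view shows the bar at (322, 230) between the two fingers, at (292, 270) and (350, 270). I'll turn in part, then check that the nut follows.

Emit:
move_arm(
  rows=[
    [[0,0,0,0.05],[0,0,0,0.08],[0,0,0,0.08],[0,0,0,0.08],[0,0,0,0.08],[0,0,0,0.05],[0,0,0,0],[0,0,0,0]],
  ],
)

```text
t: 5.6
ee_pos: [439.2, 65.4, 105.7]
tool_rot: [3.141, -0.001, 0.756]
ft_force: [-4.1, 1.1, 15.0]
finger_gap: 13.7
finger_force: 96.1
```

```bash
python3 look.py w3 2>/dev/null; python3 fit.py w3; python3 -c "
from h import *;s=sensors.read_state();print(s['wrist_torque'],s['ft_force'])"
```

```text
5.6 [439.2  65.4 105.7] [ 3.141e+00 -1.000e-03  7.560e-01] [0.04 0.33 2.02 0.   0.79 0.86]
3904 1542 [ 99.6 205.5 220.2]
z [108.6 128.3 131.3]
depth rect ((438.4971008300781, 64.498046875), (58.92064666748047, 13.67973518371582), 42.78178024291992) 310 337 198 311
plane rect ((439.75115966796875, 65.59321594238281), (57.81791305541992, 13.564811706542969), 43.3614501953125)
tool shift [  0.57146691   0.31479842 -28.32847947] x axis deg 43.32058718902751
[ 0.15726952  0.81497745 -0.03132713] [-3.69042675  2.07207299 15.31165745]
```

View pics/w3.png

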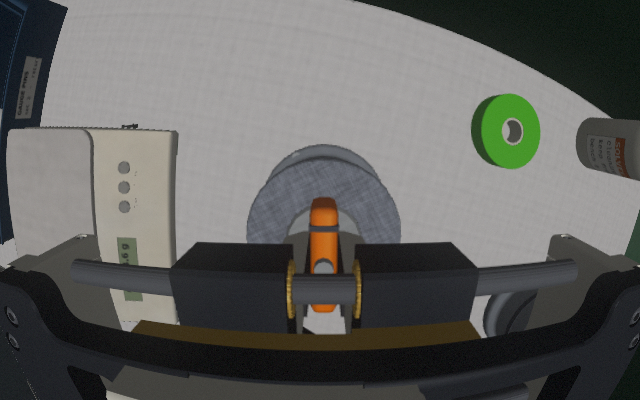

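The nut follows: the bar is at 43° from 67°, and the gap is 13.7 mm. I'll continue to about −23° and ease the vertical load.

Emit:
move_arm(
  rows=[
    [[0,0,-0.001,0.057],[0,0,0,0.11],[0,0,0,0.11],[0,0,0,0.11],[0,0,0,0.11],[0,0,0,0.11],[0,0,0,0.11],[0,0,0,0.11],[0,0,0,0.11],[0,0,0,0.11],[0,0,0,0.1],[0,0,0,0]],
  ],
)

```text
t: 6.85
ee_pos: [439.3, 64.2, 106.0]
tool_rot: [3.141, -0.002, -0.394]
ft_force: [0.6, -11.1, 1.5]
finger_gap: 13.8
finger_force: 59.9
```

```bash
python3 look.py w4 2>/dev/null; python3 fit.py w4
```

```text
6.85 [439.3  64.2 106. ] [ 3.141e+00 -2.000e-03 -3.940e-01] [ 0.04  0.33  2.02 -0.    0.79  2.01]
5584 1537 [117.7 216.  220.9]
z [109.2 128.4 131.2]
depth rect ((438.61956787109375, 63.69977951049805), (13.652448654174805, 58.91020965576172), 68.23974609375) 310 337 198 311
plane rect ((440.1167907714844, 63.26216506958008), (13.57096004486084, 58.50661087036133), 68.27100372314453)
tool shift [  1.16268239   0.59849279 -28.01415223] x axis deg -22.55390826664123
```

Emit:
move_arm(
  rows=[
    [[0,0,0,0],[0,0,0,0],[0,0,0,0],[0,0,0,0],[0,0,0,0],[0,0,0,0],[0,0,0,0],[0,0,0,0]],
  ],
  gripper=-1,
)

```text
t: 7.7
ee_pos: [438.5, 65.3, 105.6]
tool_rot: [3.142, 0.0, -0.392]
ft_force: [-0.5, -0.3, 0.4]
finger_gap: 72.9
finger_force: 0.0
```

Emit:
move_arm(
  rows=[
    [[0,0,-0.01,0],[0,0,-0.03,0],[0,0,-0.04,0],[0,0,-0.04,0],[0,0,-0.03,0],[0,0,-0.01,0],[0,0,0,0],[0,0,0,0]],
  ],
)

```text
t: 8.5
ee_pos: [438.0, 65.2, 264.6]
tool_rot: [3.141, 0.001, -0.392]
ft_force: [0.1, -0.5, -0.4]
finger_gap: 92.8
finger_force: 0.0
```

```bash
python3 look.py w5 2>/dev/null; python3 fit.py w5
```

```text
8.5 [438.   65.2 264.6] [ 3.141e+00  1.000e-03 -3.920e-01] [0.04 0.1  1.85 0.   1.19 2.01]
2525 562 [105.3 373.  379.3]
z [104.5 128.4 130.3]
depth rect ((438.53253173828125, 63.929656982421875), (12.279132843017578, 57.40280532836914), 67.80508422851562) 314 334 164 222
plane rect ((439.07696533203125, 63.60977554321289), (12.120168685913086, 56.781837463378906), 67.56659698486328)
tool shift [  1.83005651   0.9759617  130.55602562] x axis deg -22.474535961697562
```

View pics/w5.png

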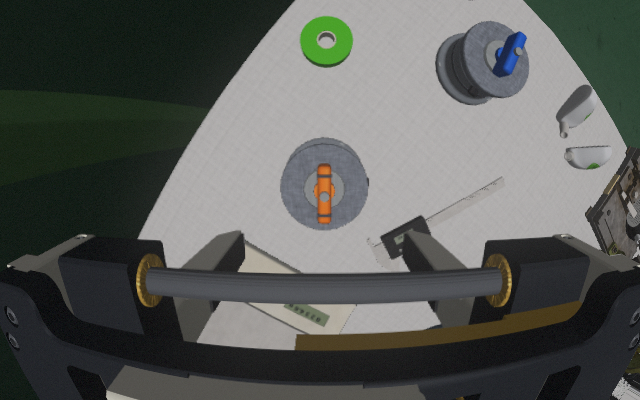

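The orange nut at (324, 192) is now at −22°, turned about 89.5° clockwise and released. The blue nut at (510, 53) is untouched and the gripper is clear.

```bash
python3 -c "
from cell import job;print(job.job_done())"
```

```text
the job is handed in; nothing more can be done
None
```

The orange wing nut was loosened about a quarter turn clockwise (about 89.5° by the wrist camera) and released, the blue nut was not touched, and the job was handed in at about 8.5 s.

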